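# Put the bolt bin away in the stayed-lid hardware chest

## Task

Put the filled bolt bin away in the hardware chest. Raise the chest's lid all the way until its folding stay drops past straight and holds the lid up by itself, let go and set the bin upright on the chest floor; then break the stay's knee and lower the lid under control until it is fully shut, without ever letting it fall. Leave the other things on the bench where they are.

Things in the scene. Friction and masses are not known exactly. Their poses are not given: they have to be found in the camera images.
- chest: Open-topped grey sheet-steel chest, fixed to the bench, 200 deep (its x) x 240 wide (y) x 90 high, walls and floor 6 thick, shut at the start by a flat grey lid. Origin: centre of its underside. x points from the front (robot side) to the hinged back, y to its left side, which carries the folding stay outside, z up.
- lid (a joint): Angle of the lid about the hinge on the chest's back rim: 0 shut, grows as it opens, 1.45 with the stay pulled dead straight (a firm stop: 12 N more pull at the bar means taut), about 1.40 when it rests on the locked stay. Lid about 0.6 kg (varies); weight and a hinge spring both pull it shut from any angle, so an unsupported lid slams.
- lid_hinge (a point): Point on the lid's hinge axis, middle of its width, at 91 mm height; the axis runs along the chest's y.
- lid_grip (a point): Middle of the lid's handle: a round black bar 14 in diameter, 112 long along the chest's y, on two arms 45 beyond the lid's front edge, 245 from the hinge axis. The bar's sleeve turns freely about its own axis, so it can be held by fingers that keep pointing down while the lid swings up.
- knee (a joint): Fold of the stay's knee: 0 folded (lid shut), 2.60 dead straight, 2.95 locked on its stop, past straight, sagging down and to the chest's back. Locked, the lid's weight only presses it harder on the stop. It locks by its own weight when the lid is pulled fully open and then eased back some 15 mm at the bar.
- knee_grip (a point): Middle of the pin at the stay's knee: black sleeve 14 in diameter, 62 long along the chest's y, turns freely, 52 out from the chest's left side. Unlock: hold it, pull to the front and up, square to the stay, some N; past straight it runs on to the front as the lid sinks, so it must be held and led round stay_foot (radius 85) until, lid shut, it is 81 in front of it and 23 above.
- stay_foot (a point): Point on the axis (along the chest's y) of the stay's lower pivot, at 46 mm height, in line with knee_grip. The stay is two flat steel links, 85 between pivots: the lower one turns on the chest's left side here, the upper one on the lid's left edge, 100 from the hinge. Lead the pin calmly: near shut, 10 mm of it lowers the lid by 0.19 rad.
- bin_center (a point): Centre, half-way up, of the blue open-topped parts bin with steel bolts in it, 100 long (its x) x 62 wide (its y) x 46 high, walls 4, about 0.3 kg; stands on the bench either to the left or the right of the chest, the place that it does not have is taken by the carton. Take it across its width.
- carton: Bystander: brown cardboard carton 100 x 75 x 55 high, origin at the centre of its underside.
- oil_can: Bystander: steel can, 66 in diameter, 130 high, origin at its underside.
- wrench: Bystander: steel wrench lying on the bench.
There are look-alikes about, which are no part of the job. What is shaped like the part that bears bin_center but red is not meant.

How it is judged (in metres and radians):
On the way, in this order (a step that is already met when the one before it is completed fails the run):
1. the lid stands open on its locked stay (knee past straight), let go by the robot (value of joint lid above 1.35 rad and value of joint knee above 2.8 rad and contact force between chest and the fingers below 0.2 N), for 0.2 s.
2. the bin stands upright on the chest floor, let go, with the lid still on its locked stay (z of bin_center in the frame of chest below 0.036 m and x of bin_center in the frame of chest between -0.07 and 0.07 m and y of bin_center in the frame of chest between -0.1 and 0.1 m and angle between bin_center's own z axis and vertical below 0.15 rad and contact force between bin and the fingers below 0.2 N and value of joint knee above 2.8 rad and value of joint lid above 1.35 rad), for 0.2 s.
At the end, for the whole second after the job is handed in: The lid is shut (within 0.04 rad) and the bin stands upright (within 0.15 rad), at rest, on the floor inside the chest (value of joint lid below 0.04 rad and z of bin_center in the frame of chest below 0.036 m and x of bin_center in the frame of chest between -0.07 and 0.07 m and y of bin_center in the frame of chest between -0.1 and 0.1 m and angle between bin_center's own z axis and vertical below 0.15 rad and linear speed of bin below 0.02 m/s); the robot touches nothing.
It fails at once if the lid falls: it swings shut faster than 4 rad/s (about what a drop from 25 mm at its front edge gives) (velocity of joint lid below -4 rad/s).
It fails at once if the carton is moved more than 30 mm (distance of carton from where it was at the start of the episode above 0.03 m).
It fails at once if the oil can is moved more than 30 mm (distance of oil_can from where it was at the start of the episode above 0.03 m).
It fails at once if the wrench is moved more than 30 mm (distance of wrench from where it was at the start of the episode above 0.03 m).
It also fails if it takes over 72 s, if anything falls off the work surface, if the arm or the gripper's body presses on something with over 40 N, if the wrist force passes 120 N, or if a joint passes its speed limit or range.

## Robot

A 6-joint arm with a two-finger parallel gripper is mounted at the origin on the work surface. World frame = base frame: x ahead of the robot, y to its left, z up, the work surface at z = 0. Lengths are in mm, angles in rad, forces in N, time in s.
With the tool pointing down it reaches from about 350 to 975 mm from the base axis. Payload 7.1 kg.
Tool frame: the origin (TCP) lies between the finger pads; the fingertips stand 14 mm ahead of it and the grasp point (between the pads) lies 5 mm behind it; z points along the fingers, y is the direction in which the jaws open and shut (so a half turn about z gives the same grasp; the last joint's range is limited). The gripper opens to 88 mm and grips with 3 to 60 N. Pads are 20 mm wide; open, the fingers measure 115 mm over their backs; the gripper's body (75 mm by 178 mm) begins 61 mm behind the grasp point.
Start: joints at [1.207, 0.423, 1.63, -0, 1.089, -0.019], TCP at [211.223, 588.209, 236.675] pointing down, gripper open.
Joint ranges: [-3, 3], [-0.9, 2.11], [0.09, 2.58], [-1.31, 4.45], [0.11, 2.69], [-2.54, 2.54]. Speed limits (rad/s): [2.39, 2.39, 3.01, 3.14, 3.14, 3.14].

## Interface

Orientations are given as a rotation vector (axis times angle).
In Python, from workcell import get_obs, get_image, calibration, close_job, regions_of, place_of gives the robot as it stands.
- The arm moves only by the tool move_arm, never from a script. Its argument "deltas" is a list of rows, each a list of 5 numbers: the closure in counts, from 0 (fully open) to 255 (shut), then the shift along the tool's x, y, z in m, then the turn about the tool's z in rad. In form: [[grip, x, y, z, roll], ...]. A call has 1 to 5 rows; each row is the pose to reach, as a shift and turn from the pose commanded when the call began, along the tool's axes at that moment; what a row does not reach only later rows make up. A row lasts 1/12 s, in which the tool goes at most 41.7 mm and 7.16 degrees, less where a joint would pass 70% of its speed; a pose out of reach is approached as far as the arm can. A call with a gripper value outside its range is refused whole. The fingers move at their own pace and stop on an object; the grip force is fixed at half the most. Time passes only in rows, so rows that repeat a pose let the fingers close. It gives the time, the measured TCP pose, the force and the opening at its end, in the units of the state.
- get_obs(): the state, without advancing time (a new reading comes with each control period).
- get_image(name): name is "scene" or "side" or "wrist"; returns the picture (384x512x3 uint8, blue, green, red); there is no depth.
- calibration(name): a dict with "intrinsics" (3x3 intrinsics, pixels), "world_to_cam" (4x4, takes a point from world to camera coordinates); the wrist camera has in their place "hand_eye" (4x4, takes a point from camera to tool coordinates, whose origin is the TCP and whose axes are the flange's). Camera axes: x right, y down, z forward; pixel columns grow to the right and rows downward; lengths in mm; the calibration is good to about 2 mm. A picture is of the moment at which its call begins: read the wrist's pose just before it. calibration takes no time and is no camera call.
- close_job(): hands the job in, once; it reports no verdict.
Trained networks look in the newest picture that a camera, given by its name, has taken for a name from the list of things; names that differ only in an ending like _2 or _b are one class to them, and where a whole thing is asked for, a point or a joint stands for the part that bears it (a point fixed in the world has none). Each returns a list of dicts, best first, with "conf" (0 to 1); they miss things now and then, are a little off and sometimes report something else, mostly with a low value. They report only what shows in the picture. A call takes as long as a camera call. They do not tell look-alikes from the thing itself.
- regions_of(camera, name): "region" (384x512 bool, what is visible of it).
- place_of(camera, name): "location" ([x, y, z] in mm, in world coordinates, good to about 4 mm: a listed point, or the origin of a listed thing).
The state is a dict: "t": time; "qpos": joint angles; "qvel": joint speeds; "joint_torque": joint torques, N m; "ee_pos": TCP position; "orientation": TCP orientation; "ft_force": force on the tool from outside, world axes, zero at the start; "moment": the same for the moment, N m; "width": finger opening in mm.
Only numpy, scipy, OpenCV 4.12 (cv2) and the standard library are available. Lean on these libraries where they do the work, as an engineer would, in place of code of your own. Each camera call takes 0.05 s, during which the arm holds its last target.

## Working session

There is one attempt and no reset: what is moved stays moved. The work goes in short steps, Python scripts to look and compute and a tool call to move; the robot and the scene stay as the last step left them, time stands still between calls to the robot, and variables do not carry over. Pictures are saved under pics/ and viewed, and the job is handed in when it is done.

Besides the shell and the picture viewer there is one more tool, called after "Request:" as name([rows], argument=value, ...), one row to a line, values as JSON. move_arm: Moves the arm, as the interface text tells. Its arguments: {"type":"object","properties":{"deltas":{"type":"array","items":{"type":"array","items":{"type":"number"}}}},"required":["deltas"]}

```bash
mkdir -p pics; ls; python3 - <<'E'
from workcell import *
import cv2
o=get_obs();print({k:o[k] for k in o})
for c in ["scene","side","wrist"]:
    im=get_image(c);cv2.imwrite(f"pics/{c}0.png",im)
for c in ["scene","side"]:
    for n in ["chest","lid_hinge","lid_grip","knee_grip","stay_foot","bin_center","carton","oil_can","wrench"]:
        print(c,n,[(round(d["conf"],2),[round(float(v),1) for v in d["location"]]) for d in place_of(c,n)][:3])
print(calibration("scene"),calibration("wrist"))
print(get_obs()["t"])
E
```

```text
pics
{'t': 0.0, 'qpos': array([ 1.20695971e+00,  4.23854466e-01,  1.63066541e+00, -2.75925996e-05,
        1.08861257e+00, -1.90001932e-02]), 'qvel': array([-6.95810158e-04, -3.48155330e-05, -1.67664626e-03, -1.74384724e-03,
       -7.61230350e-04, -1.88791907e-03]), 'joint_torque': array([-7.11500034e-04, -5.44629300e+01, -2.73660976e+01,  6.43116049e-02,
        2.29277147e-02, -1.04169035e-04]), 'ee_pos': array([211.07132797, 587.71897113, 235.90284094]), 'orientation': array([-5.38921868e-01, -3.09474912e+00,  2.38162334e-03]), 'ft_force': array([-0.56766474, -0.51361998, -0.00829661]), 'moment': array([ 0.02984683,  0.00017   , -0.01868463]), 'width': 88.12455750460488}
scene chest [(0.91, [588.4, 29.8, 1.8])]
scene lid_hinge [(0.96, [684.6, 31.9, 89.6])]
scene lid_grip [(0.57, [442.7, 24.5, 88.3])]
scene knee_grip [(0.7, [496.4, 199.7, 66.2])]
scene stay_foot [(0.71, [581.9, 203.2, 48.0]), (0.35, [683.5, 32.5, 92.4])]
scene bin_center [(0.88, [420.4, 369.5, 20.4]), (0.75, [257.6, 383.0, 19.6]), (0.74, [529.5, 489.5, 24.2])]
scene carton [(0.73, [467.5, -361.8, 3.5])]
scene oil_
[... 954 characters left out ...]
       [-4.48631089e-01, -3.65660689e-01, -8.15489059e-01,
         1.35101347e+03],
       [ 0.00000000e+00,  0.00000000e+00,  0.00000000e+00,
         1.00000000e+00]])} {'intrinsics': array([[271.24804608,   0.        , 257.42844234],
       [  0.        , 271.24804608, 187.08834626],
       [  0.        ,   0.        ,   1.        ]]), 'hand_eye': array([[ 6.12386806e-04, -9.69925576e-01, -2.43400910e-01,
         6.53698310e+01],
       [ 9.99999799e-01,  6.34606859e-04, -1.28789202e-05,
         3.85007831e-01],
       [ 1.66955481e-04, -2.43400853e-01,  9.69925769e-01,
        -1.47999109e+02],
       [ 0.00000000e+00,  0.00000000e+00,  0.00000000e+00,
         1.00000000e+00]])}
1.05
```

View pics/scene0.png

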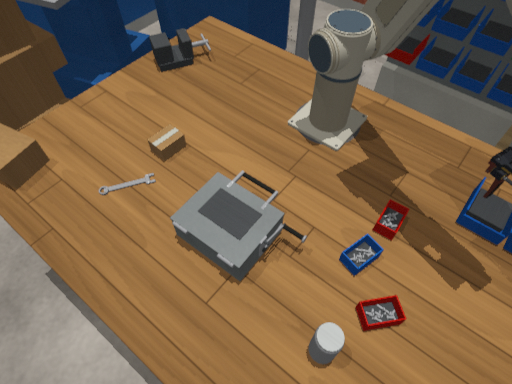

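View pics/side0.png

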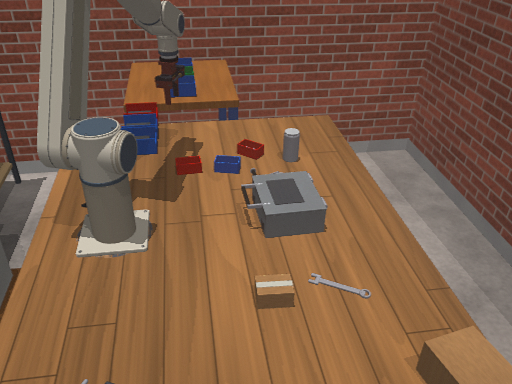

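View pics/wrist0.png

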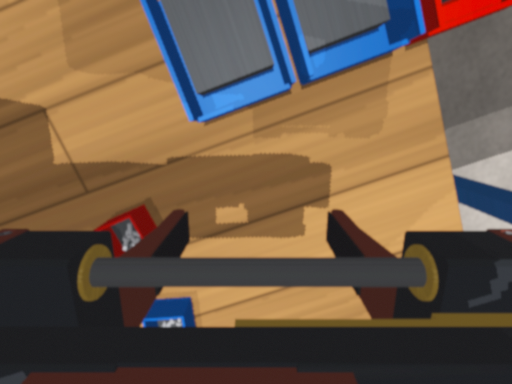

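The blue bin is at scene pixel (361,254), about (420,371) in world coordinates. The two red bins, at (391,219) and (381,313), are look-alikes. More blue bins sit off the bench, at about (490,210) and in the shelf at the top right. Only the bin at (361,254) is blue and stands beside the chest. I'll check it in a crop and write the helper.

```bash
cat > h.py <<'E'
import numpy as np, cv2
from scipy.spatial.transform import Rotation as Ro
from workcell import *
def pose():
    o=get_obs(); return np.array(o["ee_pos"]),Ro.from_rotvec(o["orientation"]).as_matrix(),o
def yaw(R): return np.arctan2(R[1,1],R[0,1])
def go(goal,yw=None):
    """delta in tool axes (m) and roll to goal TCP (mm) & yaw of tool y (rad)"""
    p,R,o=pose(); d=R.T@(np.array(goal)-p)/1000
    r=0 if yw is None else -((yw-yaw(R)+np.pi/2)%np.pi-np.pi/2)
    print("delta",d.round(4),"roll",round(float(r),3),"p",p.round(1),"yaw",round(float(yaw(R)),3),"F",o["ft_force"].round(1),"w",round(o["width"],1),"t",round(o["t"],2))
def proj(cam,P,Rp=None):
    c=calibration(cam)
    P=np.atleast_2d(P).astype(float)
    if cam=="wrist":
        p,R=Rp; X=(P-p)@R; T=np.linalg.inv(c["hand_eye"])
    else: X=P; T=c["world_to_cam"]
    X=X@T[:3,:3].T+T[:3,3]; u=X@c["intrinsics"].T; return u[:,:2]/u[:,2:]
def zplane(cam,uv,z,Rp=None):
    c=calibration(cam); uv=np.atleast_2d(uv)
    r=np.c_[uv,np.ones(len(uv))]@np.linalg.inv(c["intrinsics"]).T
    if cam=="wrist":
        p,R=Rp;T=c["hand_eye"]; o=R@T[:3,3]+p; d=r@(R@T[:3,:3]).T
    else:
        T=np.linalg.inv(c["world_to_cam"]); o=T[:3,3]; d=r@T[:3,:3].T
    return o+d*((z-o[2])/d[:,2])[:,None]
E
python3 - <<'E'
from h import *
im=cv2.imread("pics/scene0.png")
cv2.imwrite("pics/crop0.png",cv2.resize(im[160:290,150:430],None,fx=2.8,fy=2.8,interpolation=cv2.INTER_CUBIC))
go([440,22.5,190],0.037)
for d in regions_of("scene","bin_center"):
    m=d["region"].astype(np.uint8); ys,xs=np.nonzero(m)
    g=zplane("scene",np.c_[xs,ys],30)[:,:2].astype(np.float32)
    print(d["conf"],xs.mean(),ys.mean(),im[m>0].mean(0),cv2.minAreaRect(g))
E
```

```text
delta [-0.4065 -0.4551  0.0467] roll 1.189 p [211.2 588.2 236.7] yaw 1.226 F [-0.9  0.6  0.1] w 87.8 t 1.05
0.6 361.0131712259372 254.44883485309018 [106.27963526  75.93009119  56.13880446] ((417.6717529296875, 371.5953674316406), (71.05912780761719, 123.3236312866211), 75.62516784667969)
0.59 379.95871559633025 312.93042813455656 [ 51.71330275  54.52752294 111.05504587] ((529.568359375, 488.36102294921875), (72.92383575439453, 117.25685119628906), 48.71303176879883)
```

View pics/crop0.png

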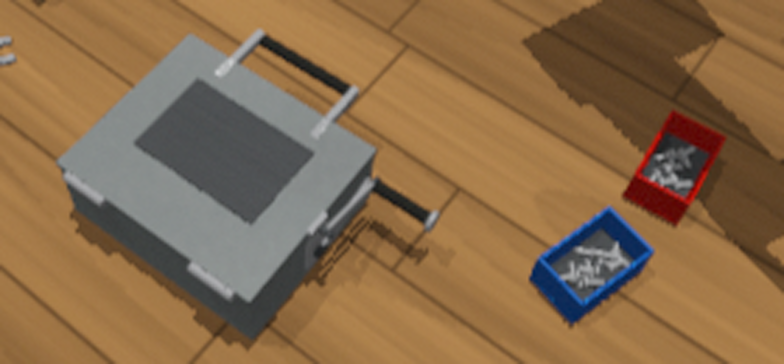

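The crop confirms it: the blue bin with bolts is at crop (592,265), with a red look-alike next to it. The bar runs (262,40)–(352,90) in the crop, and the knee pin (375,185)–(435,222). Next I'll move over the bar.

Request:
move_arm([
  [140, -0.027, -0.03, 0.003, 0.12],
  [140, -0.054, -0.06, 0.006, 0.24],
  [140, -0.081, -0.091, 0.009, 0.36],
  [140, -0.108, -0.121, 0.012, 0.48],
  [140, -0.135, -0.151, 0.015, 0.6],
])

```text
t: 1.52
ee_pos: [287.4, 398.8, 221.6]
orientation: [1.437, 2.794, 0.0]
ft_force: [1.9, -0.6, -0.4]
width: 58.2
```

```bash
python3 -c "
from h import *
go([440,22.5,190],0.037)"
```

```text
delta [-0.3948 -0.0948  0.0316] roll 0.584 p [287.4 398.8 221.6] yaw 0.621 F [ 1.9 -0.6 -0.4] w 58.2 t 1.52
```

Request:
move_arm([
  [140, -0.04, -0.01, 0.003, 0.12],
  [140, -0.08, -0.019, 0.006, 0.24],
  [140, -0.12, -0.029, 0.009, 0.36],
  [140, -0.16, -0.038, 0.013, 0.48],
  [140, -0.2, -0.048, 0.016, 0.584],
])

```text
t: 1.93
ee_pos: [366.0, 208.6, 205.8]
orientation: [2.18, 2.261, 0.001]
ft_force: [0.2, 0.2, -0.3]
width: 39.8
```

```bash
python3 -c "
from h import *
go([440,22.5,190],0.037)"
```

```text
delta [-0.1887  0.0671  0.0158] roll -0.0 p [366.  208.6 205.8] yaw 0.037 F [ 0.2  0.2 -0.3] w 39.8 t 1.93
```

Request:
move_arm([
  [140, -0.038, 0.013, 0.003, 0],
  [140, -0.076, 0.027, 0.006, 0],
  [140, -0.114, 0.04, 0.01, 0],
  [140, -0.151, 0.054, 0.013, 0],
  [140, -0.189, 0.067, 0.016, 0],
])

```text
t: 2.35
ee_pos: [441.0, 22.3, 189.9]
orientation: [2.174, 2.267, 0.001]
ft_force: [0.5, 0.0, -0.5]
width: 39.6
```

```bash
python3 - <<'E'
from h import *
p,R,o=pose()
im=get_image("wrist")
for n in ["lid_grip","lid_hinge","chest","knee_grip","stay_foot"]:
    print(n,[(round(d["conf"],2),np.round(d["location"],1)) for d in place_of("wrist",n)][:2])
b=proj("wrist",[[440,22.5,91],[440-2,22.5+56,91],[442,22.5-56,91]],(p,R)); print(b)
cv2.imwrite("pics/w1.png",im)
go([440,22.5,96],0.037)
E
```

```text
lid_grip [(0.72, array([442.1,  23.8,  90.6]))]
lid_hinge []
chest [(0.73, array([583.2,  30. ,  -1.7]))]
knee_grip []
stay_foot []
[[255.36903766 191.09898787]
 [255.67803278 130.35711068]
 [255.09133328 245.68977124]]
delta [-0.0025  0.      0.0937] roll 0.005 p [439.9  24.9 189.7] yaw 0.042 F [-0.4  0.4 -1.2] w 39.5 t 2.65
```

View pics/w1.png

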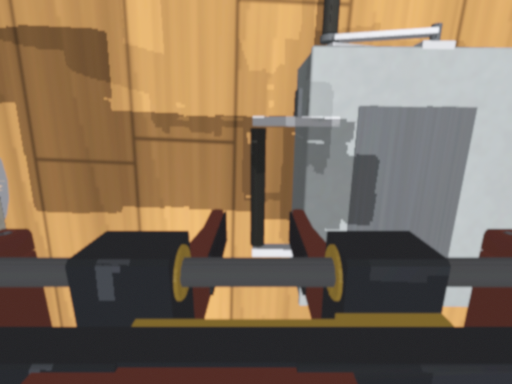

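The bar is at wrist column 258, rows 125–245, parallel to the image columns. That matches the prediction to about 1 mm. I'll descend and close.

Request:
move_arm([
  [140, -0.001, 0.001, 0.035, 0],
  [140, -0.001, 0.001, 0.07, 0],
  [140, -0.001, 0.001, 0.095, 0],
  [140, -0.001, 0.001, 0.105, 0],
  [140, -0.001, 0.001, 0.105, 0],
])

```text
t: 3.07
ee_pos: [439.6, 24.6, 83.0]
orientation: [-2.169, -2.268, 0.005]
ft_force: [-0.4, -0.1, 0.0]
width: 39.3
```

Request:
move_arm([
  [255, 0, 0, 0, 0],
  [255, 0, 0, 0, 0],
  [255, 0, 0, 0, 0],
  [255, 0, 0, 0, 0],
  [255, 0, 0, 0, 0],
])

```text
t: 3.48
ee_pos: [441.1, 23.4, 85.5]
orientation: [-2.175, -2.267, -0.0]
ft_force: [-5.6, 0.7, 7.2]
width: 13.6
```

Request:
move_arm([
  [255, 0, 0.001, -0.02, 0],
  [255, 0, 0.003, -0.039, 0],
  [255, 0, 0.007, -0.058, 0],
  [255, 0, 0.012, -0.077, 0],
  [255, 0, 0.019, -0.095, 0],
])

```text
t: 3.9
ee_pos: [460.2, 24.0, 180.9]
orientation: [2.175, 2.267, 0.001]
ft_force: [2.5, -0.5, -5.7]
width: 13.3
```

```bash
cat > arc.py <<'E'
from h import *
import sys
p,R,o=pose()
H=np.array([685.5,31.4]); ex=np.array([np.cos(.037),np.sin(.037)])
r=(p[:2]-H)@ex; z=p[2]+5-91
print("th",np.arctan2(z,-r),"rad",np.hypot(z,r),"F",o["ft_force"].round(1),"w",o["width"],p.round(1),R[:,1].round(3))
E
python3 arc.py; python3 -c "
import numpy as np
for t in np.arange(.4,1.46,.09): print(round(t,3),(245*(1-np.cos(t))-245*(1-np.cos(.4))).round(1),(-245*(np.sin(t)-np.sin(.4))).round(1))"
```

```text
th 0.3985024467295623 rad 244.55389705755644 F [ 2.5 -0.5 -5.7] w 13.257374455550872 [460.2  24.  180.9] [0.999 0.042 0.   ]
0.4 0.0 -0.0
0.49 9.5 -19.9
0.58 20.7 -38.9
0.67 33.6 -56.7
0.76 48.1 -73.4
0.85 64.0 -88.7
0.94 81.2 -102.4
1.03 99.5 -114.6
1.12 118.9 -125.1
1.21 139.2 -133.8
1.3 160.1 -140.7
1.39 181.6 -145.6
```

Request:
move_arm([
  [255, 0, 0.01, -0.02, 0],
  [255, 0, 0.021, -0.039, 0],
  [255, 0, 0.034, -0.057, 0],
  [255, 0, 0.048, -0.073, 0],
  [255, 0, 0.064, -0.089, 0],
])

```text
t: 4.32
ee_pos: [523.8, 26.2, 269.5]
orientation: [-2.175, -2.267, 0.002]
ft_force: [5.4, -3.1, -12.4]
width: 13.4
```

```bash
python3 arc.py
```

```text
th 0.8480418490204336 rad 244.6180726470199 F [  5.4  -3.1 -12.4] w 13.434018619046698 [523.8  26.2 269.5] [ 0.999  0.042 -0.001]
```

Request:
move_arm([
  [255, 0, 0.017, -0.014, 0],
  [255, 0, 0.036, -0.026, 0],
  [255, 0, 0.055, -0.036, 0],
  [255, 0, 0.075, -0.045, 0],
  [255, 0, 0.096, -0.052, 0],
])

```text
t: 4.73
ee_pos: [620.3, 29.4, 321.8]
orientation: [2.174, 2.266, -0.003]
ft_force: [-1.1, -5.3, -5.4]
width: 13.5
```

```bash
python3 arc.py
```

```text
th 1.3007791995412492 rad 244.63305101128591 F [-1.1 -5.3 -5.4] w 13.452279945179143 [620.3  29.4 321.8] [ 0.999  0.041 -0.001]
```

Request:
move_arm([
  [255, 0, 0.008, -0.002, 0],
  [255, 0, 0.016, -0.004, 0],
  [255, 0, 0.024, -0.005, 0],
  [255, 0, 0.03, -0.006, 0],
  [255, 0, 0.033, -0.007, 0],
])

```text
t: 5.15
ee_pos: [653.6, 30.6, 328.6]
orientation: [2.174, 2.265, -0.002]
ft_force: [-3.2, -4.8, 0.9]
width: 13.1
```

```bash
python3 arc.py
```

```text
th 1.439816885869774 rad 244.66742873634507 F [-3.2 -4.8  0.9] w 13.127427220877722 [653.6  30.6 328.6] [0.999 0.041 0.   ]
```

Request:
move_arm([
  [255, 0, 0.002, 0, 0],
  [255, 0, 0.003, 0, 0],
  [255, 0, 0.004, -0.001, 0],
  [255, 0, 0.004, -0.001, 0],
])

```text
t: 5.48
ee_pos: [656.3, 30.7, 328.9]
orientation: [2.175, 2.266, -0.005]
ft_force: [-3.2, -5.2, 1.3]
width: 13.0
```

Request:
move_arm([
  [255, 0, 0.002, 0, 0],
  [255, 0, 0.003, 0, 0],
  [255, 0, 0.004, 0, 0],
  [255, 0, 0.004, 0, 0],
])

```text
t: 5.82
ee_pos: [659.0, 30.7, 329.1]
orientation: [-2.174, -2.265, 0.008]
ft_force: [-10.4, -5.9, 4.8]
width: 13.5
```

Request:
move_arm([
  [255, 0, 0.001, 0, 0],
  [255, 0, 0.002, 0, 0],
  [255, 0, 0.002, 0, 0],
])

```text
t: 6.07
ee_pos: [660.2, 30.7, 329.2]
orientation: [-2.173, -2.265, 0.01]
ft_force: [-13.6, -5.9, 7.6]
width: 13.0
```

Request:
move_arm([
  [255, 0, 0.001, 0, 0],
  [255, 0, 0.002, 0, 0],
  [255, 0, 0.002, 0, 0],
  [255, 0, 0.002, 0, 0],
])

```text
t: 6.4
ee_pos: [661.3, 30.8, 329.3]
orientation: [-2.172, -2.264, 0.012]
ft_force: [-17.3, -6.7, 8.8]
width: 13.4
```

```bash
python3 - <<'E'
from h import *
im=get_image("scene");cv2.imwrite("pics/s2.png",im)
for n in ["knee_grip","stay_foot","lid_hinge"]:
    print(n,[(round(d["conf"],2),np.round(d["location"],1)) for d in place_of("scene",n)][:2])
u=proj("scene",[580,200,110])[0].astype(int);print(u)
cv2.imwrite("pics/s2c.png",cv2.resize(im[u[1]-90:u[1]+60,u[0]-100:u[0]+100],None,fx=3.8,fy=3.8,interpolation=cv2.INTER_CUBIC))
E
```

```text
knee_grip [(0.56, array([623.1, 204.9, 117. ]))]
stay_foot [(0.7, array([583.3, 202.9,  48.8]))]
lid_hinge [(0.74, array([684.9,  32.1,  88.5])), (0.29, array([ 464.8, -363.9,   -1.4]))]
[278 246]
```

View pics/s2c.png

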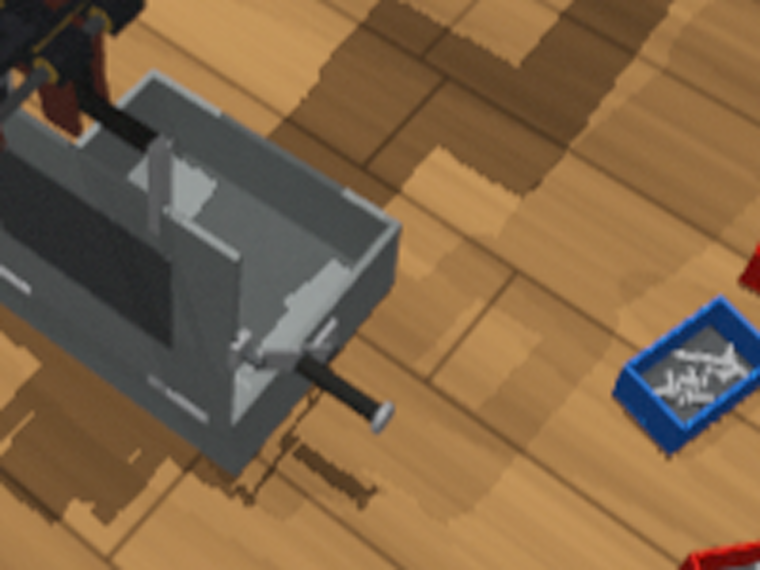

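Taut: pull has risen by about 14 N and the links appear straight, with the pin at crop (345,390). I'll ease back.

Request:
move_arm([
  [255, 0, -0.003, 0, 0],
  [255, 0, -0.006, 0.001, 0],
  [255, 0, -0.009, 0.001, 0],
  [255, 0, -0.012, 0.002, 0],
  [255, 0, -0.014, 0.002, 0],
])

```text
t: 7.02
ee_pos: [650.6, 30.5, 328.0]
orientation: [2.174, 2.265, -0.002]
ft_force: [-3.3, -6.1, 4.3]
width: 13.1
```

Request:
move_arm([
  [255, 0, -0.002, 0, 0],
  [255, 0, -0.003, 0.001, 0],
  [255, 0, -0.003, 0.001, 0],
  [255, 0, -0.003, 0.001, 0],
])

```text
t: 7.35
ee_pos: [648.0, 30.4, 327.6]
orientation: [2.174, 2.265, -0.001]
ft_force: [-3.6, -5.8, 7.5]
width: 13.0
```

```bash
python3 - <<'E'
from h import *
im=get_image("scene");cv2.imwrite("pics/s3.png",im)
for n in ["knee_grip"]:
    print(n,[(round(d["conf"],2),np.round(d["location"],1)) for d in place_of("scene",n)][:2])
u=[278,246]
cv2.imwrite("pics/s3c.png",cv2.resize(im[u[1]-90:u[1]+60,u[0]-100:u[0]+100],None,fx=3.8,fy=3.8,interpolation=cv2.INTER_CUBIC))
E
python3 arc.py
```

```text
knee_grip [(0.73, array([632.1, 203.2, 111.5])), (0.56, array([584.9, 201.9,  49.4]))]
th 1.4167251670316936 rad 244.52056292401903 F [-4.2 -4.8  7.6] w 13.355692029279549 [648.   30.4 327.6] [0.999 0.041 0.001]
```

View pics/s3c.png

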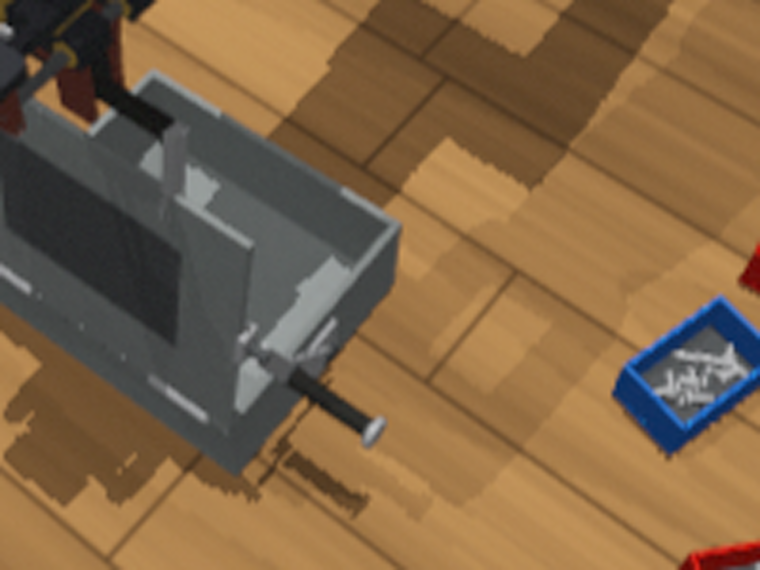

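The pin has moved down and back, so the knee is past straight. I'll ease a little more until the lid rests on it.

Request:
move_arm([
  [255, 0, -0.002, 0, 0],
  [255, 0, -0.003, 0.001, 0],
  [255, 0, -0.004, 0.001, 0],
  [255, 0, -0.005, 0.001, 0],
  [255, 0, -0.005, 0.001, 0],
])

```text
t: 7.87
ee_pos: [644.6, 30.3, 327.1]
orientation: [2.172, 2.263, 0.004]
ft_force: [2.3, -4.8, 5.5]
width: 13.4
```

```bash
python3 arc.py
```

```text
th 1.4027066705667963 rad 244.5497128115886 F [ 2.3 -4.8  5.5] w 13.433392455054607 [644.6  30.3 327.1] [0.999 0.041 0.005]
```

Request:
move_arm([
  [210, 0, 0, 0, 0],
  [190, 0, 0, 0, 0],
  [170, 0, 0, 0, 0],
  [140, 0, 0, 0, 0],
])

```text
t: 8.2
ee_pos: [642.8, 32.0, 324.4]
orientation: [-2.174, -2.267, 0.001]
ft_force: [-0.2, -0.1, 0.1]
width: 32.0
```

Request:
move_arm([
  [140, 0, 0, -0.02, 0],
  [140, 0, 0, -0.05, 0],
  [140, 0, 0, -0.05, 0],
])

```text
t: 8.45
ee_pos: [645.1, 32.1, 380.0]
orientation: [2.171, 2.264, 0.008]
ft_force: [0.8, -0.3, 1.4]
width: 39.5
```

```bash
python3 - <<'E'
from h import *
im=get_image("scene");cv2.imwrite("pics/s4.png",im)
for n in ["knee_grip","bin_center","lid_grip"]:
    print(n,[(round(d["conf"],2),np.round(d["location"],1)) for d in place_of("scene",n)][:2])
u=[278,246]
cv2.imwrite("pics/s4c.png",cv2.resize(im[u[1]-120:u[1]+60,u[0]-120:u[0]+130],None,fx=3.2,fy=3.2,interpolation=cv2.INTER_CUBIC))
go([470,300,250],0.8)
E
```

```text
knee_grip [(0.7, array([632.3, 203.5, 108.5]))]
bin_center [(0.97, array([417.2, 369.9,  20.2])), (0.81, array([260. , 384.8,  20.5]))]
lid_grip [(0.83, array([645.9,  31.4, 335.1]))]
delta [ 0.2751 -0.161   0.1239] roll -0.758 p [642.7  31.9 373.6] yaw 0.042 F [ 1.3 -0.7 -0.5] w 39.7 t 8.65
```

View pics/s4c.png

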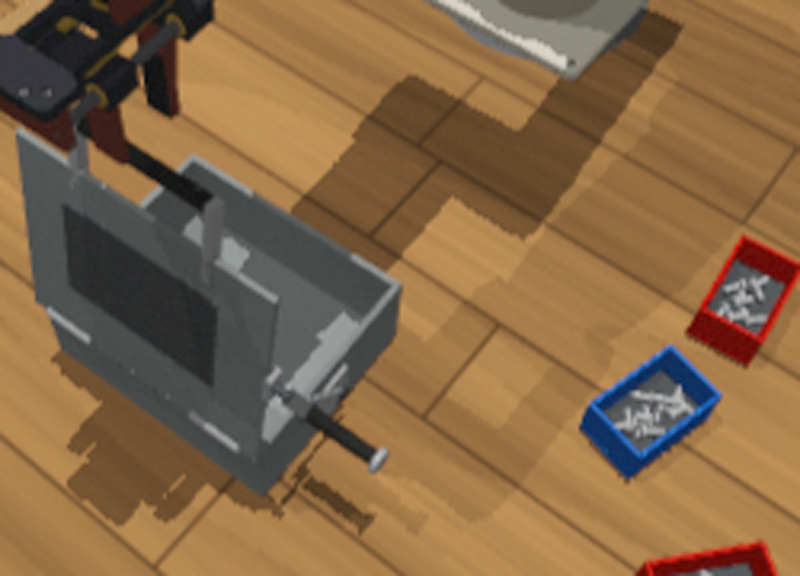

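The lid stands on the locked stay, with the pin at crop (345,440) and the fingers clear. Next I'll move over the blue bin.

Request:
move_arm([
  [60, 0.032, -0.02, 0, -0.12],
  [60, 0.064, -0.041, 0.01, -0.24],
  [60, 0.096, -0.061, 0.02, -0.36],
  [0, 0.128, -0.082, 0.035, -0.48],
  [0, 0.16, -0.102, 0.05, -0.6],
])

```text
t: 9.07
ee_pos: [532.7, 188.2, 323.0]
orientation: [-1.399, -2.811, 0.002]
ft_force: [0.3, 1.1, -0.9]
width: 69.5
```

```bash
python3 -c "
from h import *
go([425,371,230],1.32)"
```

```text
delta [0.2107 0.0244 0.0931] roll -0.673 p [532.7 188.2 323. ] yaw 0.647 F [ 0.3  1.1 -0.9] w 69.5 t 9.07
```

Request:
move_arm([
  [0, 0.036, 0.005, 0.016, -0.12],
  [0, 0.072, 0.009, 0.032, -0.24],
  [0, 0.108, 0.013, 0.048, -0.36],
  [0, 0.144, 0.017, 0.064, -0.48],
  [0, 0.18, 0.021, 0.08, -0.6],
])

```text
t: 9.48
ee_pos: [441.7, 344.8, 242.7]
orientation: [-0.505, -3.099, 0.003]
ft_force: [1.1, 0.9, 0.2]
width: 87.3
```

Request:
move_arm([
  [0, 0.017, 0.022, 0.007, -0.073],
  [0, 0.017, 0.022, 0.013, -0.073],
])

```text
t: 9.65
ee_pos: [431.7, 373.5, 229.4]
orientation: [-0.389, -3.115, 0.002]
ft_force: [0.1, 0.1, 0.7]
width: 88.0
```

```bash
python3 - <<'E'
from h import *
p,R,o=pose()
im=get_image("wrist");cv2.imwrite("pics/w5.png",im)
print([(round(d["conf"],2),np.round(d["location"],1)) for d in place_of("wrist","bin_center")])
for d in regions_of("wrist","bin_center"):
    m=d["region"].astype(np.uint8); ys,xs=np.nonzero(m)
    g=zplane("wrist",np.c_[xs,ys],46,(p,R))[:,:2].astype(np.float32)
    print(d["conf"],xs.mean(),ys.mean(),im[m>0].mean(0),cv2.minAreaRect(g))
go([420,371,230],1.32)
E
```

```text
[(0.74, array([258.2, 377.6,  21.4])), (0.66, array([527. , 490. ,  22.7])), (0.65, array([414.8, 366.1,  24.9]))]
0.93 230.61218021281414 36.70455059995472 [ 99.35069051 100.59520036 148.86710437] ((272.4616394042969, 383.6947021484375), (89.82650756835938, 62.94233703613281), 3.895036220550537)
0.81 362.8919729932483 206.80832708177044 [ 59.35408852  64.22618155 141.24343586] ((521.7274780273438, 482.0755615234375), (79.23356628417969, 99.85296630859375), 48.0816650390625)
0.69 251.87806655331553 159.79669662375517 [114.82827301  88.72795725  73.51639543] ((415.993408203125, 370.4436340332031), (63.49472427368164, 100.81935119628906), 74.64657592773438)
delta [ 0.0138 -0.0022  0.0004] roll -0.005 p [433.9 369.7 230.4] yaw 1.315 F [0.3 0.4 0.1] w 87.8 t 9.8
```

View pics/w5.png

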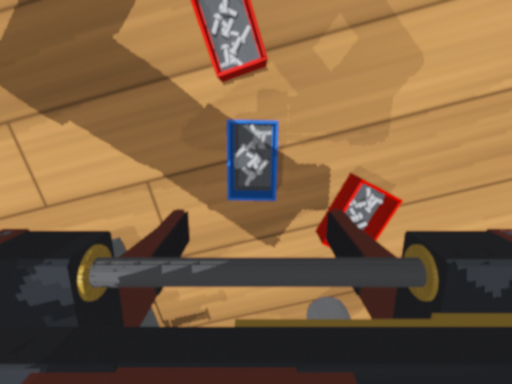

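The blue bin is at wrist pixel (252,160), a clean 63×101 rectangle centred at (416,370.4) with its width axis at 1.303 rad. The red bins are at (230,37) and (363,207), both clear of the gripper.

```bash
python3 -c "
from h import *
go([416.3,370.5,29],1.303)"
```

```text
delta [ 0.0169 -0.0031  0.2014] roll 0.012 p [433.9 369.7 230.4] yaw 1.315 F [0.3 0.4 0.1] w 87.8 t 9.8
```

Request:
move_arm([
  [0, 0.008, -0.002, 0.035, 0.012],
  [0, 0.017, -0.003, 0.07, 0.012],
  [0, 0.017, -0.003, 0.105, 0.012],
  [0, 0.017, -0.003, 0.13, 0.012],
  [0, 0.017, -0.003, 0.13, 0.012],
])

```text
t: 10.22
ee_pos: [415.6, 368.3, 97.5]
orientation: [-0.423, -3.108, 0.01]
ft_force: [-0.3, -0.3, 0.7]
width: 87.9
```

```bash
python3 -c "
from h import *
go([416.3,370.5,29],1.303)
print(place_of('scene','bin_center')[0])
go([416.3,370.5,29],1.303)"
```

```text
delta [-0.0004  0.0027  0.0685] roll -0.003 p [415.6 368.3  97.5] yaw 1.3 F [-0.3 -0.3  0.7] w 87.9 t 10.22
{'location': [417.2, 369.9, 20.2], 'conf': 0.97}
delta [0.0006 0.0011 0.071 ] roll -0.002 p [416.9 369.5 100. ] yaw 1.301 F [-0.3  0.4  1. ] w 87.7 t 10.27
```

Request:
move_arm([
  [0, 0, 0.001, 0.03, 0],
  [0, 0, 0.001, 0.055, 0],
  [0, 0, 0.001, 0.07, 0],
  [0, 0, 0.001, 0.071, 0],
])

```text
t: 10.6
ee_pos: [418.1, 371.9, 30.3]
orientation: [-0.422, -3.112, 0.002]
ft_force: [-0.3, -1.2, 0.4]
width: 88.0
```

Request:
move_arm([
  [255, 0, 0, 0, 0],
  [255, 0, 0, 0, 0],
  [255, 0, 0, 0, 0],
  [255, 0, 0, 0, 0],
  [255, 0, 0, 0, 0],
])

```text
t: 11.02
ee_pos: [418.2, 372.9, 32.1]
orientation: [0.419, 3.112, 0.001]
ft_force: [-0.2, -2.6, 7.3]
width: 61.7
```

Request:
move_arm([
  [255, 0, 0, -0.02, 0],
  [255, 0, 0, -0.055, 0],
  [255, 0, 0, -0.095, 0],
  [255, 0, 0, -0.135, 0],
  [255, 0, 0, -0.175, 0],
])

```text
t: 11.43
ee_pos: [417.1, 372.4, 207.5]
orientation: [-0.419, -3.113, 0.001]
ft_force: [0.5, -0.5, -3.0]
width: 61.8
```

```bash
python3 -c "
from h import *
go([562,27.5,205],1.61)"
```

```text
delta [-0.2309 -0.2943  0.0025] roll -0.307 p [417.1 372.4 207.5] yaw 1.303 F [ 0.5 -0.5 -3. ] w 61.8 t 11.43
```

Request:
move_arm([
  [255, -0.018, -0.023, 0, -0.03],
  [255, -0.041, -0.053, 0, -0.09],
  [255, -0.064, -0.082, 0, -0.15],
  [255, -0.087, -0.111, 0, -0.21],
  [255, -0.11, -0.14, 0, -0.27],
])

```text
t: 11.85
ee_pos: [486.8, 207.2, 206.1]
orientation: [-0.009, 3.141, 0.0]
ft_force: [0.4, 0.9, -4.0]
width: 62.1
```

```bash
python3 -c "
from h import *
go([562,27.5,205],1.61)"
```

```text
delta [-0.0741 -0.1801  0.0011] roll -0.033 p [486.8 207.2 206.1] yaw 1.577 F [ 0.4  0.9 -4. ] w 62.1 t 11.85
```

Request:
move_arm([
  [255, -0.015, -0.036, 0, -0.01],
  [255, -0.03, -0.072, 0, -0.02],
  [255, -0.046, -0.113, 0, -0.033],
  [255, -0.063, -0.153, 0, -0.033],
  [255, -0.074, -0.18, 0, -0.033],
])

```text
t: 12.27
ee_pos: [561.8, 26.2, 206.0]
orientation: [-0.054, 3.14, -0.0]
ft_force: [1.1, 0.7, -3.3]
width: 61.6
```

```bash
python3 - <<'E'
from h import *
im=get_image("scene");cv2.imwrite("pics/s6.png",cv2.resize(im[80:330,120:440],None,fx=2.4,fy=2.4))
print([(round(d["conf"],2),np.round(d["location"],1)) for d in place_of("scene","bin_center")])
go([562,27.5,37],1.61)
E
```

```text
[(0.83, array([528.9, 487.4,  21.1])), (0.77, array([560.6,  25.1, 196.9])), (0.56, array([257.5, 382.9,  21.8]))]
delta [0.0011 0.003  0.169 ] roll -0.008 p [562.9  24.7 206. ] yaw 1.602 F [-0.1  0.6 -2.6] w 62.3 t 12.37
```

View pics/s6.png

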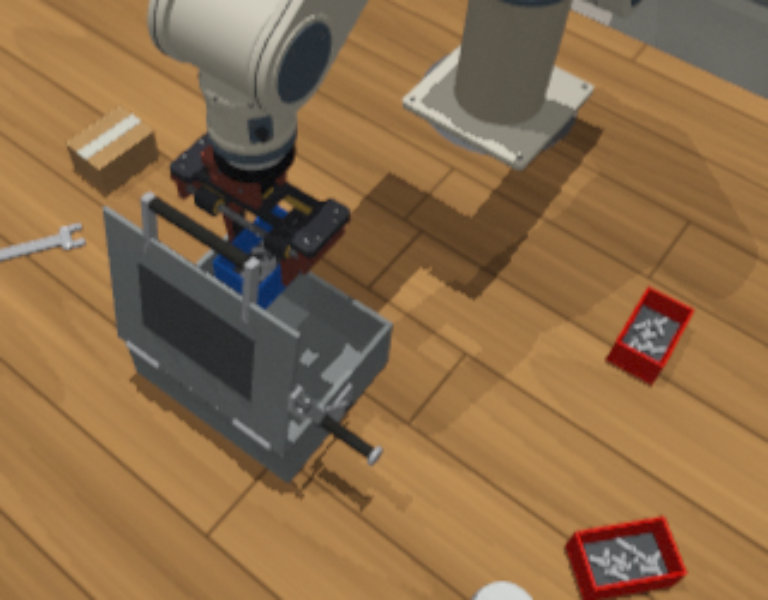

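The bin hangs over the open chest at crop (250,265), clear of the lid and the walls. Now I'll lower it in steps.

Request:
move_arm([
  [255, 0, 0.002, 0.02, 0],
  [255, -0.001, 0.002, 0.04, 0],
  [255, -0.001, 0.002, 0.06, 0],
  [255, -0.001, 0.002, 0.08, 0],
  [255, -0.001, 0.002, 0.09, 0],
])

```text
t: 12.78
ee_pos: [560.5, 31.4, 113.7]
orientation: [0.056, -3.138, -0.0]
ft_force: [-0.6, -0.2, -3.0]
width: 61.9
```

```bash
python3 - <<'E'
from h import *
im=get_image("side");cv2.imwrite("pics/d7.png",cv2.resize(im[80:280,180:400],None,fx=3,fy=3))
go([562,27.5,38],1.61)
E
```

```text
delta [-0.0024 -0.0039  0.0746] roll -0.004 p [559.8  31.3 112.6] yaw 1.606 F [-0.6  0.  -5. ] w 61.6 t 12.83
```

View pics/d7.png

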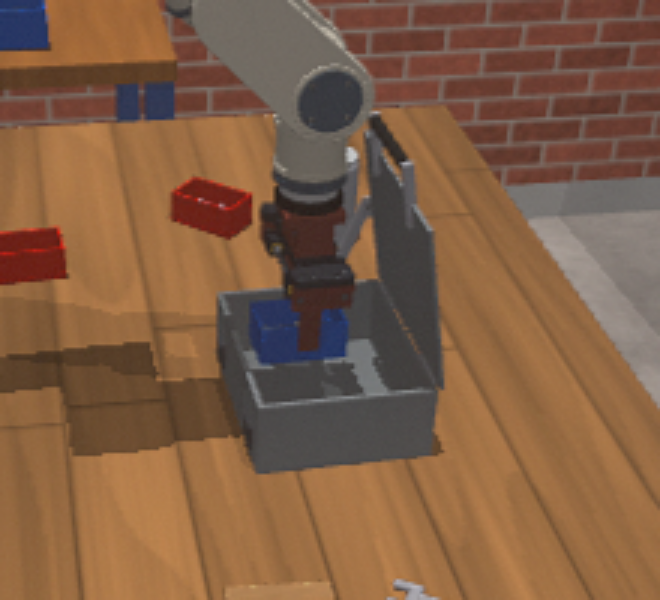

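The bin is entering the chest level. The wrist housing at crop (330,100) has about 20 mm of clearance to the bar at (392,142). I'll continue down, shifted slightly to the front.

Request:
move_arm([
  [255, 0, -0.002, 0.02, 0],
  [255, 0.001, -0.003, 0.04, 0],
  [255, 0.001, -0.004, 0.058, 0],
  [255, 0.001, -0.004, 0.068, 0],
  [255, 0.001, -0.004, 0.071, 0],
])

```text
t: 13.25
ee_pos: [560.6, 27.1, 43.8]
orientation: [0.055, -3.139, -0.0]
ft_force: [0.5, -0.1, -3.5]
width: 62.1
```

```bash
python3 -c "
from h import *
go([558,27.5,37],1.61)
get_image('side')
go([558,27.5,37],1.61)"
```

```text
delta [0.0025 0.0005 0.0068] roll -0.004 p [560.6  27.1  43.8] yaw 1.606 F [ 0.5 -0.1 -3.5] w 62.1 t 13.25
delta [0.0028 0.0005 0.0071] roll -0.004 p [560.9  27.1  44.1] yaw 1.606 F [ 0.3  0.1 -2.6] w 62.0 t 13.3
```

Request:
move_arm([
  [255, 0.001, 0, 0.003, 0],
  [255, 0.002, 0, 0.005, 0],
  [255, 0.002, 0, 0.006, 0],
  [255, 0.002, 0, 0.006, 0],
])

```text
t: 13.63
ee_pos: [559.5, 26.8, 39.2]
orientation: [-0.055, 3.14, 0.0]
ft_force: [-1.1, -0.4, -3.2]
width: 61.7
```

Request:
move_arm([
  [255, 0, 0, 0.001, 0],
  [255, 0, 0, 0.002, 0],
  [255, 0, 0, 0.003, 0],
  [255, 0, 0, 0.003, 0],
])

```text
t: 13.97
ee_pos: [559.8, 26.7, 38.0]
orientation: [-0.055, 3.14, 0.0]
ft_force: [-7.4, -0.7, 21.5]
width: 61.8
```

Request:
move_arm([
  [255, 0, 0, -0.001, 0],
  [120, 0, 0, -0.001, 0],
  [60, 0, 0, -0.001, 0],
  [10, 0, 0, -0.001, 0],
  [10, 0, 0, -0.001, 0],
])

```text
t: 14.38
ee_pos: [559.5, 26.7, 36.8]
orientation: [-0.055, 3.141, -0.0]
ft_force: [0.5, -0.3, 0.7]
width: 76.9
```

Request:
move_arm([
  [10, 0, 0, -0.02, 0],
  [10, 0, 0, -0.05, 0],
  [10, 0, 0, -0.09, 0],
  [10, 0, 0, -0.13, 0],
  [10, 0, 0, -0.17, 0],
])

```text
t: 14.8
ee_pos: [558.8, 26.7, 208.0]
orientation: [0.055, -3.14, 0.0]
ft_force: [1.7, 0.5, 0.6]
width: 84.3
```

```bash
python3 - <<'E'
from h import *
im=get_image("side");cv2.imwrite("pics/d8.png",cv2.resize(im[80:280,180:400],None,fx=3,fy=3))
print([(round(d["conf"],2),np.round(d["location"],1)) for d in place_of("side","bin_center")])
im=get_image("scene");cv2.imwrite("pics/s8.png",cv2.resize(im[80:330,120:440],None,fx=2.4,fy=2.4))
for n in ["knee_grip","bin_center","lid_grip","stay_foot"]:
    print(n,[(round(d["conf"],2),np.round(d["location"],1)) for d in place_of("scene",n)])
go([632,215,220],0.042)
E
```

```text
[(0.82, array([564. ,  25.7,  29.1])), (0.57, array([526.8, 486.2,  27.6]))]
knee_grip [(0.67, array([631.2, 202. , 109.6])), (0.19, array([686.2, 420.1,  -1.5]))]
bin_center [(0.82, array([256.6, 382.3,  22.7])), (0.82, array([529.2, 489.7,  19.4])), (0.63, array([557.3,  29.6,  28.6])), (0.48, array([ 6.894e+02,  4.192e+02, -3.000e-01]))]
lid_grip [(0.74, array([643.8,  32.5, 332.9]))]
stay_foot [(0.7, array([581.5, 201.4,  49.7])), (0.4, array([5.883e+02, 2.920e+01, 5.000e-01]))]
delta [-0.0805  0.1856 -0.0155] roll 1.564 p [558.   26.7 204.8] yaw 1.606 F [ 1.  -0.4 -0.8] w 84.7 t 15.15
```

View pics/s8.png

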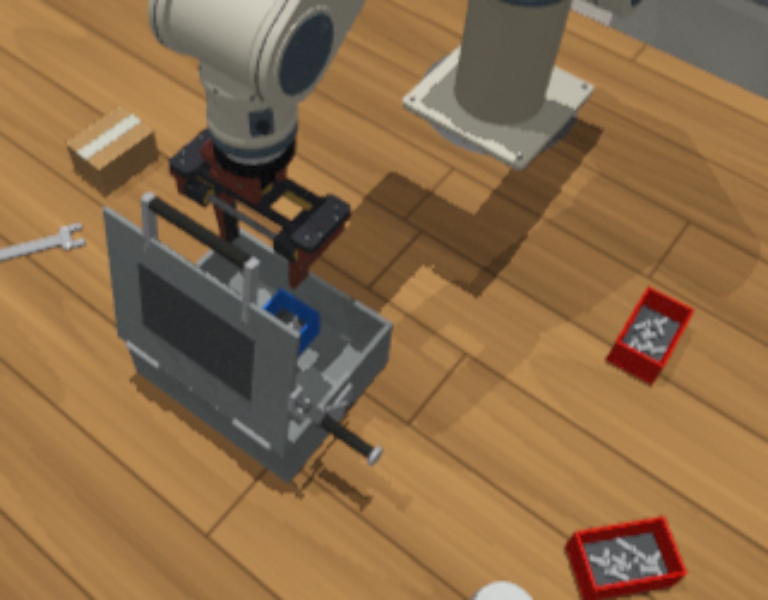

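View pics/d8.png

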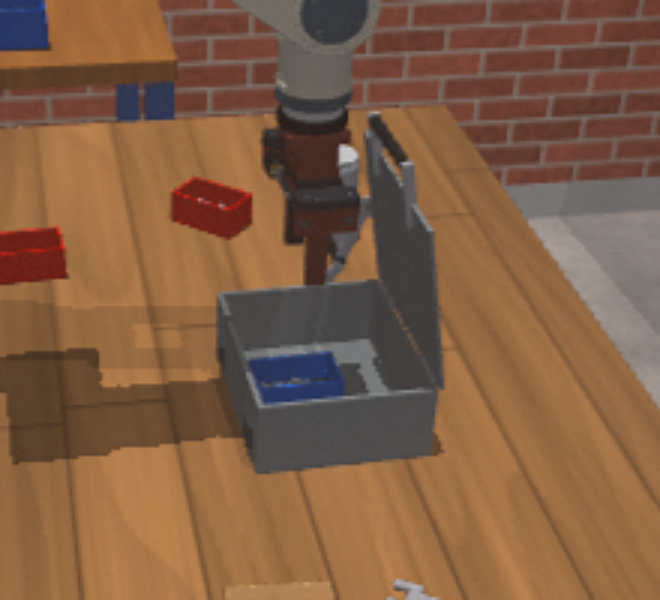

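Both views show the bin upright on the chest floor, at scene crop (290,320) and side crop (295,378), with the lid still held. Next I'll go round to the knee pin, first along y and then turning.

Request:
move_arm([
  [60, 0, 0.035, -0.005, 0],
  [80, 0, 0.075, -0.01, 0],
  [100, 0, 0.115, -0.015, 0.05],
  [120, 0, 0.155, -0.015, 0.17],
  [140, 0, 0.188, -0.015, 0.29],
])

```text
t: 15.57
ee_pos: [551.6, 216.6, 219.9]
orientation: [-0.407, -3.113, 0.002]
ft_force: [0.6, -0.3, 0.6]
width: 54.3
```

Request:
move_arm([
  [140, 0, 0, 0, 0.12],
  [140, 0, 0, 0, 0.24],
  [140, 0, 0, 0, 0.36],
  [140, 0, 0, 0, 0.48],
  [140, 0, 0, 0, 0.6],
])

```text
t: 15.98
ee_pos: [551.6, 214.5, 219.3]
orientation: [-1.309, -2.853, 0.004]
ft_force: [0.5, 0.8, 0.3]
width: 39.3
```

```bash
python3 -c "
from h import *
go([631.5,214,220],0.042)"
```

```text
delta [-0.0525  0.0603 -0.001 ] roll 0.668 p [551.6 214.5 219.3] yaw 0.71 F [0.5 0.8 0.3] w 39.3 t 15.98
```

Request:
move_arm([
  [140, -0.01, 0.012, 0, 0.12],
  [140, -0.02, 0.024, 0, 0.24],
  [140, -0.03, 0.036, 0, 0.36],
  [140, -0.042, 0.048, 0, 0.48],
  [140, -0.052, 0.06, 0, 0.6],
])

```text
t: 16.4
ee_pos: [631.9, 214.3, 219.0]
orientation: [-2.095, -2.339, 0.005]
ft_force: [-0.4, 0.6, 0.3]
width: 39.6
```

Request:
move_arm([
  [140, 0, 0, 0.005, 0.068],
  [140, 0, 0, 0.01, 0.068],
  [140, 0, 0, 0.01, 0.068],
])

```text
t: 16.65
ee_pos: [630.4, 214.2, 208.3]
orientation: [-2.163, -2.275, 0.007]
ft_force: [-1.0, -0.6, -0.8]
width: 39.4
```

```bash
python3 - <<'E'
from h import *
p,R,o=pose()
im=get_image("wrist");cv2.imwrite("pics/w9.png",im)
for n in ["knee_grip","stay_foot"]: print([(round(d["conf"],2),np.round(d["location"],1)) for d in place_of("wrist",n)])
print(proj("wrist",[[631.5,202.5,109.5],[631.5+1.2,172,109.5],[631.5-1.2,233,109.5]],(p,R)))
go([631.5,214,105],0.042)
E
```

```text
[(0.94, array([637.7, 200.4, 109.7]))]
[]
[[257.63416756 203.18319711]
 [257.27195383 232.93925759]
 [258.01793834 171.65621283]]
delta [-0.0007  0.0004  0.1058] roll 0.008 p [631.3 214.7 210.8] yaw 0.05 F [ 0.6  0.3 -0. ] w 39.9 t 16.8
```

View pics/w9.png

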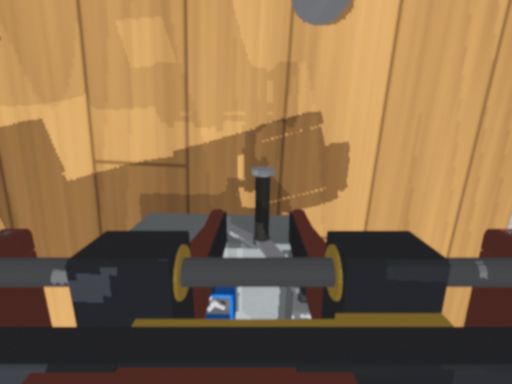

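The pin is at wrist column 263, rows 172–237, about 3–4 mm further back than the scene estimate. I'll aim at x≈634 and descend.

Request:
move_arm([
  [140, 0, 0.002, 0.035, 0.005],
  [140, 0, 0.003, 0.065, 0.008],
  [140, 0, 0.003, 0.09, 0.008],
  [140, 0, 0.003, 0.104, 0.008],
  [140, 0, 0.003, 0.106, 0.008],
])

```text
t: 17.22
ee_pos: [633.0, 214.4, 102.8]
orientation: [-2.174, -2.265, 0.007]
ft_force: [-0.2, -0.4, 0.5]
width: 39.6
```

```bash
python3 - <<'E'
from h import *
p,R,o=pose()
im=get_image("wrist");cv2.imwrite("pics/w10.png",im[100:])
im=get_image("side");cv2.imwrite("pics/d10.png",cv2.resize(im[80:280,180:400],None,fx=3,fy=3))
im=get_image("scene");cv2.imwrite("pics/s10.png",cv2.resize(im[100:300,150:400],None,fx=3,fy=3))
go([634,214,105],0.042)
E
```

```text
delta [-0.0012 -0.0018  0.0019] roll -0.002 p [635.8 215.2 106.9] yaw 0.04 F [ 0.7 -0.2  0.3] w 39.4 t 17.37
```

View pics/w10.png

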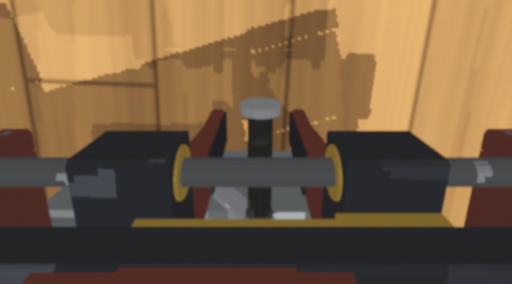

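View pics/s10.png

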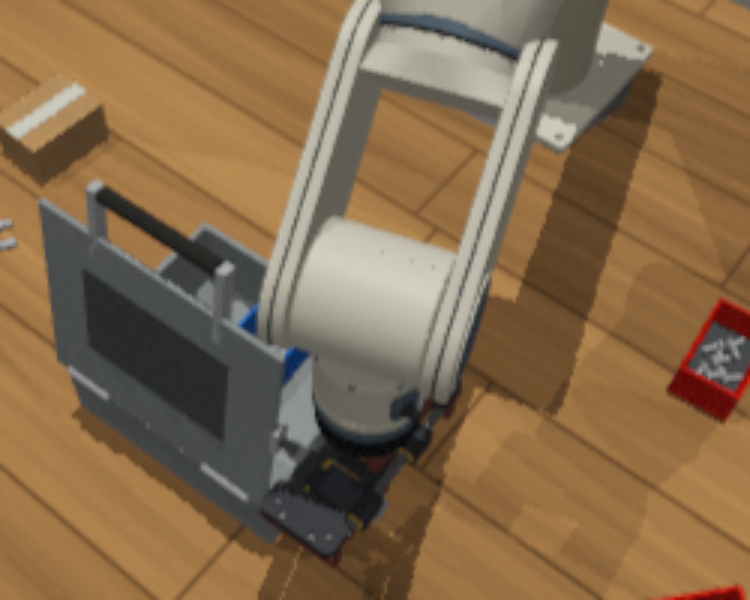

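View pics/d10.png

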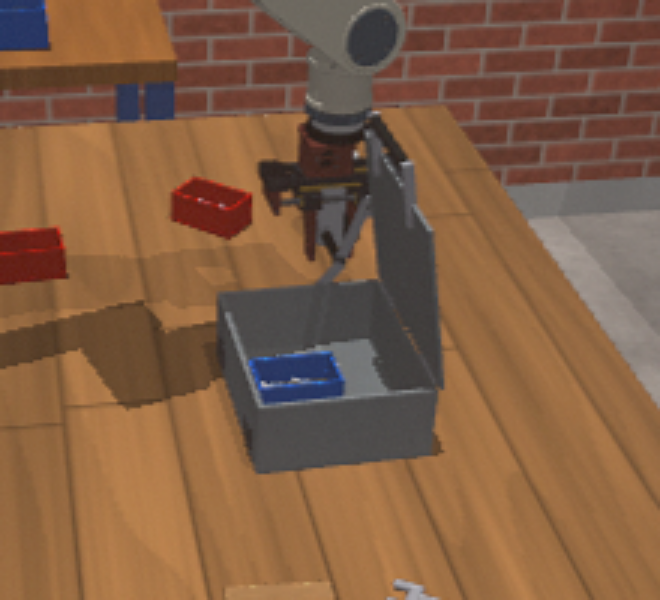

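```bash
python3 - <<'E'
from h import *
p,R,o=pose();print(o["qpos"].round(3))
for h in (200,250,300,350):
    P=[634,214,105+h]; print(h,(proj("side",P)[0]-[180,80])*3,(proj("scene",P)[0]-[150,100])*3)
E
```

```text
[ 0.309  0.642  1.595 -0.     0.903  0.268]
200 [338.03178399  95.00444049] [367.80816247 377.3070127 ]
250 [340.61699748  54.72503838] [370.90822273 338.28631936]
300 [343.29077241  13.06578805] [374.3924542  294.43003381]
350 [346.05773886 -30.04545015] [378.33698592 244.7799142 ]
```

Request:
move_arm([
  [200, 0, 0, 0, 0],
  [255, 0, 0, 0, 0],
  [255, 0, 0, 0, 0],
  [255, 0, 0, 0, 0],
  [255, 0, 0, 0, 0],
])

```text
t: 17.78
ee_pos: [634.4, 215.0, 106.1]
orientation: [-2.176, -2.264, 0.001]
ft_force: [-1.2, 0.5, 6.0]
width: 13.2
```

```bash
python3 - <<'E'
from h import *
for i in range(3):
    p,R,o=pose(); print(p.round(1),o["ft_force"].round(1),o["width"]); get_image("side")
E
```

```text
[634.4 215.  106.1] [-1.2  0.5  6. ] 13.180051356964599
[634.5 215.  106.2] [-3.8  0.1  4.8] 13.009759576419691
[634.5 215.  106.2] [-5.   0.3  4.7] 13.07340152876092
```

```bash
cat > knee.py <<'E'
from h import *
import sys
from scipy.optimize import brentq
fx=float(sys.argv[1]) if len(sys.argv)>1 else 579.5
# lid angle vs phi (chest coords relative to foot): hinge (102,45)
def lid(phi):
    K=85*np.array([np.cos(phi),np.sin(phi)])
    f=lambda t:np.hypot(*(np.array([102-100*np.cos(t),45+100*np.sin(t)])-K))-85
    ts=np.linspace(-.1,1.46,400); v=[f(t) for t in ts]
    r=[brentq(f,ts[i],ts[i+1]) for i in range(399) if v[i]*v[i+1]<0]
    return np.round(r,3)
p,R,o=pose(); k=p+[0,0,5]
rx=(k[0]-fx)*np.cos(.04); rz=k[2]-46; ph=np.arctan2(rz,rx)
print("p",p.round(1),"phi",np.degrees(ph).round(1),"rad",np.hypot(rx,rz).round(1),"F",o["ft_force"].round(1),"w",round(o["width"],1),"lid",lid(ph),"t",round(o["t"],2))
st=float(sys.argv[2]) if len(sys.argv)>2 else 4
for i in range(1,11):
    a=min(ph+np.radians(st*i),np.radians(164.2))
    print(np.degrees(a).round(1),"dy",((85*np.cos(a)-rx)/1000).round(4),"dz",(-(85*np.sin(a)-rz)/1000).round(4),lid(a))
E
python3 knee.py 579.5 3
```

```text
p [634.6 215.  106.1] phi 49.8 rad 85.2 F [-5.1  0.2  5.2] w 12.7 lid [1.416] t 17.93
52.8 dy -0.0036 dz -0.0026 [1.437]
55.8 dy -0.0072 dz -0.0052 [1.448]
58.8 dy -0.011 dz -0.0076 [1.45]
61.8 dy -0.0148 dz -0.0098 [1.444]
64.8 dy -0.0188 dz -0.0118 [1.433]
67.8 dy -0.0229 dz -0.0136 [1.418]
70.8 dy -0.0271 dz -0.0152 [1.398]
73.8 dy -0.0313 dz -0.0165 [1.374]
76.8 dy -0.0356 dz -0.0177 [1.348]
79.8 dy -0.04 dz -0.0186 [1.318]
```

Request:
move_arm([
  [255, 0, -0.002, -0.001, 0],
  [255, 0, -0.004, -0.003, 0],
  [255, 0, -0.005, -0.004, 0],
  [255, 0, -0.007, -0.005, 0],
  [255, 0, -0.009, -0.006, 0],
])

```text
t: 18.35
ee_pos: [626.6, 214.7, 112.1]
orientation: [2.176, 2.265, 0.002]
ft_force: [2.3, 1.6, 0.9]
width: 13.4
```

```bash
python3 knee.py 579.5 3
```

```text
p [626.6 214.7 112.1] phi 56.5 rad 85.3 F [2.3 1.6 0.9] w 13.4 lid [1.449] t 18.35
59.5 dy -0.0039 dz -0.0021 [1.449]
62.5 dy -0.0078 dz -0.0043 [1.442]
65.5 dy -0.0118 dz -0.0062 [1.43]
68.5 dy -0.0159 dz -0.008 [1.413]
71.5 dy -0.0201 dz -0.0095 [1.392]
74.5 dy -0.0244 dz -0.0108 [1.368]
77.5 dy -0.0287 dz -0.0119 [1.341]
80.5 dy -0.033 dz -0.0127 [1.311]
83.5 dy -0.0374 dz -0.0133 [1.279]
86.5 dy -0.0419 dz -0.0137 [1.245]
```

Request:
move_arm([
  [255, 0, -0.004, -0.002, 0],
  [255, 0, -0.008, -0.004, 0],
  [255, 0, -0.012, -0.006, 0],
  [255, 0, -0.016, -0.008, 0],
  [255, 0, -0.02, -0.0095, 0],
])

```text
t: 18.77
ee_pos: [605.3, 214.0, 122.1]
orientation: [-2.176, -2.265, -0.0]
ft_force: [-0.7, 2.2, 7.3]
width: 13.4
```

```bash
python3 knee.py 579.5 3
python3 - <<'E'
from h import *
im=get_image("side");cv2.imwrite("pics/d11.png",cv2.resize(im[80:280,180:400],None,fx=3,fy=3))
E
```

```text
p [605.3 214.  122.1] phi 72.4 rad 85.1 F [-0.7  2.2  7.3] w 13.4 lid [1.385] t 18.77
75.4 dy -0.0043 dz -0.0011 [1.36]
78.4 dy -0.0086 dz -0.0021 [1.332]
81.4 dy -0.013 dz -0.0029 [1.302]
84.4 dy -0.0174 dz -0.0034 [1.27]
87.4 dy -0.0219 dz -0.0038 [1.235]
90.4 dy -0.0263 dz -0.0039 [1.199]
93.4 dy -0.0308 dz -0.0037 [1.162]
96.4 dy -0.0352 dz -0.0033 [1.124]
99.4 dy -0.0396 dz -0.0027 [1.084]
102.4 dy -0.044 dz -0.0019 [1.043]
```

View pics/d11.png

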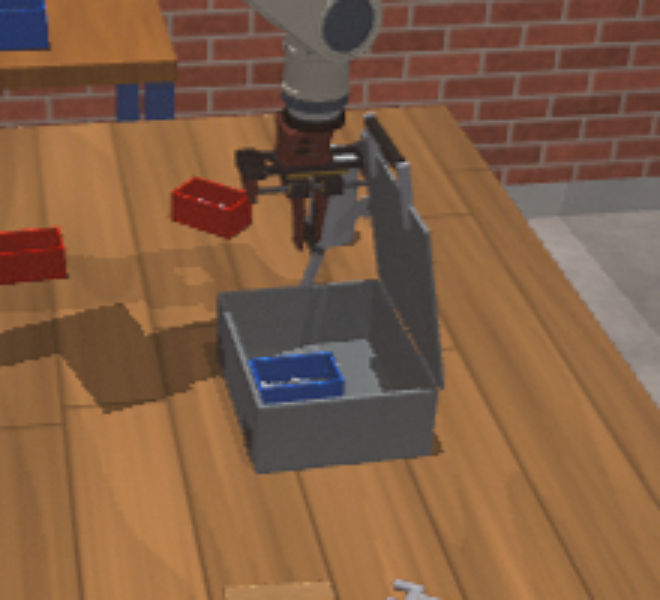

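The knee is past straight to the front with the pin still held, and the lid at crop (400,240) has begun to lean forward. I'll keep leading it.

Request:
move_arm([
  [255, 0, -0.004, -0.001, 0],
  [255, 0, -0.009, -0.002, 0],
  [255, 0, -0.013, -0.003, 0],
  [255, 0, -0.0175, -0.0035, 0],
  [255, 0, -0.022, -0.004, 0],
])

```text
t: 19.23
ee_pos: [582.1, 213.2, 126.0]
orientation: [-2.175, -2.264, 0.003]
ft_force: [-5.4, 3.1, 7.3]
width: 13.4
```

```bash
python3 knee.py 579.5 3
```

```text
p [582.1 213.2 126. ] phi 88.3 rad 85.0 F [-5.4  3.1  7.3] w 13.4 lid [1.225] t 19.23
91.3 dy -0.0044 dz -0.0 [1.189]
94.3 dy -0.0089 dz 0.0002 [1.151]
97.3 dy -0.0133 dz 0.0006 [1.112]
100.3 dy -0.0177 dz 0.0013 [1.072]
103.3 dy -0.0221 dz 0.0022 [1.031]
106.3 dy -0.0264 dz 0.0034 [0.989]
109.3 dy -0.0306 dz 0.0047 [0.946]
112.3 dy -0.0348 dz 0.0063 [0.902]
115.3 dy -0.0389 dz 0.0081 [0.858]
118.3 dy -0.0428 dz 0.0101 [0.813]
```

Request:
move_arm([
  [255, 0, -0.0045, 0, 0],
  [255, 0, -0.009, 0, 0],
  [255, 0, -0.0135, 0.0005, 0],
  [255, 0, -0.018, 0.0015, 0],
  [255, 0, -0.022, 0.002, 0],
])

```text
t: 19.65
ee_pos: [558.2, 212.4, 123.2]
orientation: [-2.174, -2.262, 0.007]
ft_force: [-9.5, 6.6, 4.8]
width: 13.2
```

```bash
python3 knee.py 579.5 3
```

```text
p [558.2 212.4 123.2] phi 104.6 rad 84.9 F [-9.5  6.6  4.8] w 13.2 lid [1.013] t 19.65
107.6 dy -0.0043 dz 0.0011 [0.971]
110.6 dy -0.0085 dz 0.0026 [0.927]
113.6 dy -0.0126 dz 0.0042 [0.883]
116.6 dy -0.0167 dz 0.0061 [0.838]
119.6 dy -0.0206 dz 0.0082 [0.793]
122.6 dy -0.0244 dz 0.0105 [0.746]
125.6 dy -0.0281 dz 0.013 [0.699]
128.6 dy -0.0316 dz 0.0157 [0.651]
131.6 dy -0.0351 dz 0.0186 [0.603]
134.6 dy -0.0383 dz 0.0216 [0.553]
```

Request:
move_arm([
  [255, 0, -0.004, 0.001, 0],
  [255, 0, -0.0085, 0.0025, 0],
  [255, 0, -0.0125, 0.004, 0],
  [255, 0, -0.0165, 0.006, 0],
  [255, 0, -0.0205, 0.008, 0],
])

```text
t: 20.07
ee_pos: [536.2, 211.5, 114.0]
orientation: [-2.173, -2.26, 0.011]
ft_force: [-10.8, 8.8, 0.2]
width: 13.7
```

```bash
python3 knee.py 579.5 2.5
python3 - <<'E'
from h import *
im=get_image("side");cv2.imwrite("pics/d12.png",cv2.resize(im[80:280,180:400],None,fx=3,fy=3))
E
```

```text
p [536.2 211.5 114. ] phi 120.7 rad 84.9 F [-10.8   8.8   0.2] w 13.7 lid [0.776] t 20.07
123.2 dy -0.0032 dz 0.0018 [0.737]
125.7 dy -0.0063 dz 0.0039 [0.697]
128.2 dy -0.0092 dz 0.0062 [0.657]
130.7 dy -0.0121 dz 0.0085 [0.617]
133.2 dy -0.0149 dz 0.011 [0.576]
135.7 dy -0.0175 dz 0.0136 [0.534]
138.2 dy -0.02 dz 0.0163 [0.492]
140.7 dy -0.0225 dz 0.0191 [0.449]
143.2 dy -0.0247 dz 0.022 [0.405]
145.7 dy -0.0269 dz 0.0251 [0.36]
```

View pics/d12.png

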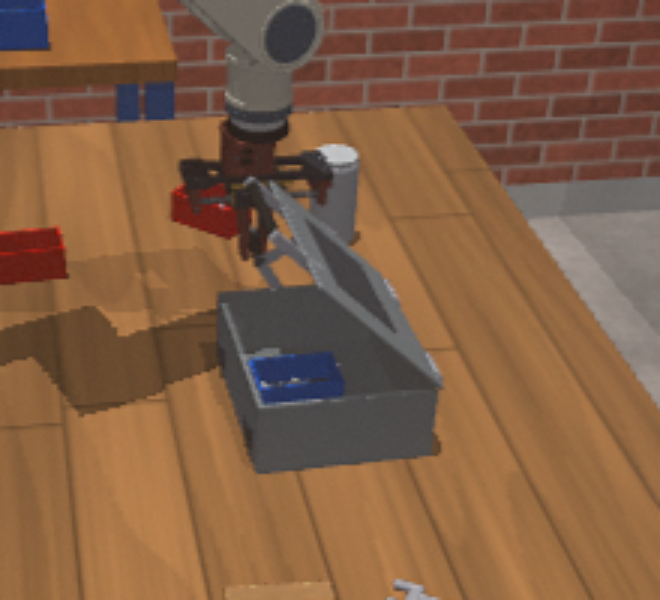

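The lid is at about 45°, the pin is held, and the gripper is clear of the lid's left edge.

Request:
move_arm([
  [255, 0, -0.003, 0.002, 0],
  [255, 0, -0.0065, 0.004, 0],
  [255, 0, -0.0095, 0.006, 0],
  [255, 0, -0.012, 0.0085, 0],
  [255, 0, -0.015, 0.011, 0],
])

```text
t: 20.53
ee_pos: [520.9, 211.0, 102.4]
orientation: [-2.172, -2.259, 0.012]
ft_force: [-9.4, 10.3, -4.0]
width: 13.1
```

```bash
python3 knee.py 579.5 2
```

```text
p [520.9 211.  102.4] phi 133.7 rad 84.9 F [-9.4 10.3 -4. ] w 13.1 lid [0.568] t 20.53
135.7 dy -0.0022 dz 0.002 [0.535]
137.7 dy -0.0042 dz 0.0041 [0.501]
139.7 dy -0.0062 dz 0.0064 [0.467]
141.7 dy -0.0081 dz 0.0087 [0.432]
143.7 dy -0.0099 dz 0.011 [0.397]
145.7 dy -0.0116 dz 0.0134 [0.361]
147.7 dy -0.0132 dz 0.0159 [0.324]
149.7 dy -0.0148 dz 0.0185 [0.286]
151.7 dy -0.0162 dz 0.021 [0.247]
153.7 dy -0.0176 dz 0.0237 [0.207]
```

Request:
move_arm([
  [255, 0, -0.002, 0.002, 0],
  [255, 0.0005, -0.004, 0.004, 0],
  [255, 0.001, -0.006, 0.0065, 0],
  [255, 0.001, -0.008, 0.0085, 0],
  [255, 0.001, -0.01, 0.011, 0],
])

```text
t: 20.95
ee_pos: [510.9, 210.7, 91.0]
orientation: [-2.173, -2.26, 0.014]
ft_force: [-7.8, 6.9, -7.2]
width: 13.2
```

```bash
python3 knee.py 579.5 2
```

```text
p [510.9 210.7  91. ] phi 143.9 rad 84.8 F [-7.8  6.9 -7.2] w 13.2 lid [0.393] t 20.95
145.9 dy -0.0019 dz 0.0023 [0.357]
147.9 dy -0.0035 dz 0.0048 [0.32]
149.9 dy -0.005 dz 0.0073 [0.282]
151.9 dy -0.0065 dz 0.0099 [0.243]
153.9 dy -0.0078 dz 0.0126 [0.203]
155.9 dy -0.0091 dz 0.0153 [0.16]
157.9 dy -0.0102 dz 0.018 [0.115]
159.9 dy -0.0113 dz 0.0208 [0.066]
161.9 dy -0.0123 dz 0.0236 [0.007]
163.9 dy -0.0131 dz 0.0264 [-0.085]
```

Request:
move_arm([
  [255, 0, -0.0015, 0.002, 0],
  [255, 0, -0.003, 0.004, 0],
  [255, 0, -0.0045, 0.0065, 0],
  [255, 0, -0.006, 0.009, 0],
  [255, 0, -0.007, 0.011, 0],
])

```text
t: 21.37
ee_pos: [504.1, 210.4, 79.9]
orientation: [-2.173, -2.261, 0.013]
ft_force: [-6.9, 6.9, -9.7]
width: 13.1
```

```bash
python3 knee.py 579.5 1
python3 - <<'E'
from h import *
im=get_image("side");cv2.imwrite("pics/d13.png",cv2.resize(im[80:280,180:400],None,fx=3,fy=3))
E
```

```text
p [504.1 210.4  79.9] phi 152.7 rad 84.8 F [-6.9  6.9 -9.7] w 13.1 lid [0.227] t 21.37
153.7 dy -0.0009 dz 0.0012 [0.207]
154.7 dy -0.0015 dz 0.0026 [0.186]
155.7 dy -0.0021 dz 0.0039 [0.164]
156.7 dy -0.0027 dz 0.0053 [0.142]
157.7 dy -0.0033 dz 0.0066 [0.12]
158.7 dy -0.0039 dz 0.008 [0.096]
159.7 dy -0.0044 dz 0.0094 [0.07]
160.7 dy -0.0049 dz 0.0108 [0.043]
161.7 dy -0.0054 dz 0.0122 [0.013]
162.7 dy -0.0058 dz 0.0136 [-0.022]
```

View pics/d13.png

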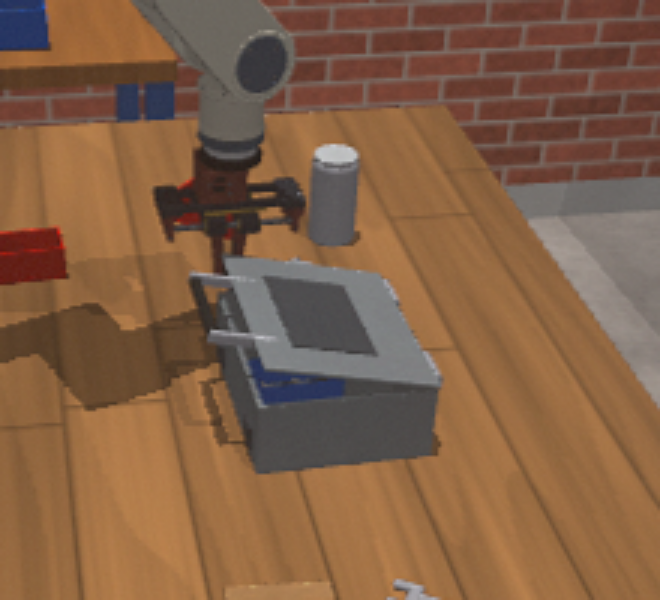

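The lid is at about 0.23 rad. I'll finish slowly and watch the force.

Request:
move_arm([
  [255, 0, -0.001, 0.0015, 0],
  [255, 0, -0.0015, 0.003, 0],
  [255, 0, -0.002, 0.0045, 0],
  [255, 0, -0.003, 0.006, 0],
  [255, 0, -0.0035, 0.007, 0],
])

```text
t: 21.83
ee_pos: [500.8, 210.2, 72.8]
orientation: [-2.173, -2.261, 0.013]
ft_force: [-5.8, 7.6, -11.2]
width: 13.1
```

```bash
python3 knee.py 579.5 1
```

```text
p [500.8 210.2  72.8] phi 158.0 rad 84.9 F [ -5.8   7.6 -11.2] w 13.1 lid [0.113] t 21.83
159.0 dy -0.0007 dz 0.0013 [0.089]
160.0 dy -0.0012 dz 0.0027 [0.063]
161.0 dy -0.0017 dz 0.0041 [0.035]
162.0 dy -0.0022 dz 0.0055 [0.004]
163.0 dy -0.0026 dz 0.0069 [-0.033]
164.0 dy -0.003 dz 0.0084 [-0.095]
164.2 dy -0.0031 dz 0.0087 []
164.2 dy -0.0031 dz 0.0087 []
164.2 dy -0.0031 dz 0.0087 []
164.2 dy -0.0031 dz 0.0087 []
```

Request:
move_arm([
  [255, 0, -0.0005, 0.001, 0],
  [255, 0, -0.001, 0.002, 0],
  [255, 0, -0.0013, 0.003, 0],
  [255, 0, -0.0017, 0.004, 0],
  [255, 0, -0.002, 0.005, 0],
])

```text
t: 22.25
ee_pos: [498.8, 210.1, 67.7]
orientation: [-2.173, -2.261, 0.013]
ft_force: [-5.3, 7.2, -14.4]
width: 13.0
```

```bash
python3 knee.py 579.5 1|head -1
```

```text
p [498.8 210.1  67.7] phi 161.7 rad 85.0 F [ -5.3   7.2 -14.4] w 13.0 lid [0.014] t 22.25
```

Request:
move_arm([
  [255, 0, -0.0003, 0.001, 0],
  [255, 0, -0.0006, 0.002, 0],
  [255, 0, -0.0008, 0.0025, 0],
  [255, 0, -0.0008, 0.0025, 0],
])

```text
t: 22.58
ee_pos: [498.6, 210.2, 65.8]
orientation: [-2.174, -2.261, 0.011]
ft_force: [-5.4, 6.4, -7.5]
width: 13.1
```

```bash
python3 knee.py 579.5 1|head -1
python3 - <<'E'
from h import *
im=get_image("side");cv2.imwrite("pics/d14.png",cv2.resize(im[120:270,200:360],None,fx=4.5,fy=4.0))
E
```

```text
p [498.6 210.2  65.8] phi 162.9 rad 84.5 F [-5.4  6.4 -7.5] w 13.1 lid [-0.031] t 22.58
```

View pics/d14.png

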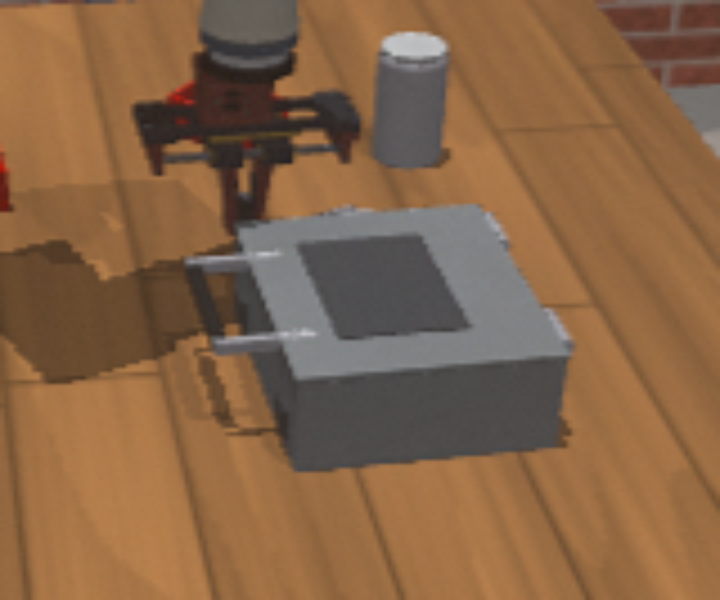

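The lid lies flush on the chest in crop (380,290), and the load on the pin is dropping. I'll push another 2 mm down to confirm it is seated.

Request:
move_arm([
  [255, 0, 0, 0.001, 0],
  [255, 0, 0, 0.002, 0],
  [255, 0, 0, 0.002, 0],
  [255, 0, 0, 0.002, 0],
])

```text
t: 22.97
ee_pos: [498.8, 210.4, 64.5]
orientation: [-2.174, -2.261, 0.011]
ft_force: [-8.4, 6.6, -0.9]
width: 13.2
```

Request:
move_arm([
  [240, 0, 0, 0, 0],
  [220, 0, 0, 0, 0],
  [200, 0, 0, 0, 0],
  [170, 0, 0, 0, 0],
  [140, 0, 0, 0, 0],
])

```text
t: 23.38
ee_pos: [502.7, 210.4, 65.6]
orientation: [-2.176, -2.266, 0.001]
ft_force: [0.8, 0.1, -0.3]
width: 28.9
```

```bash
python3 - <<'E'
from h import *
p,R,o=pose();print(p.round(1),o["ft_force"].round(1),o["width"])
im=get_image("wrist");cv2.imwrite("pics/w15.png",im[100:])
E
```

```text
[502.7 210.4  65.6] [ 0.8  0.1 -0.3] 28.92297923947469
```

View pics/w15.png

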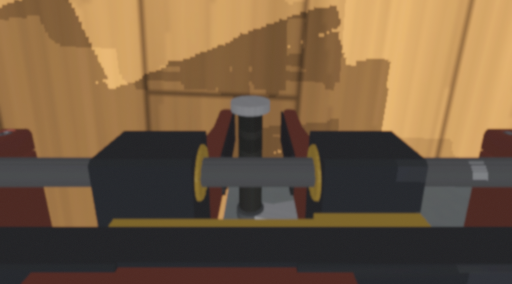

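The pin at (250,160) is free between the fingers, so I'll lift off.

Request:
move_arm([
  [140, 0, -0.002, 0, 0],
  [140, 0, -0.002, -0.02, 0],
  [140, 0, -0.002, -0.05, 0],
  [140, 0, -0.002, -0.09, 0],
  [140, 0, -0.002, -0.13, 0],
])

```text
t: 23.85
ee_pos: [500.3, 210.0, 196.4]
orientation: [-2.176, -2.265, 0.004]
ft_force: [1.6, 0.4, -0.6]
width: 39.7
```

```bash
python3 - <<'E'
from h import *
im=get_image("side");cv2.imwrite("pics/d16.png",cv2.resize(im[120:320,180:400],None,fx=3,fy=3))
print([(round(d["conf"],2),np.round(d["location"],1)) for d in place_of("side","lid_grip")])
im=get_image("scene");cv2.imwrite("pics/s16.png",cv2.resize(im[80:380,80:440],None,fx=2,fy=2))
for n in ["lid_grip","knee_grip","carton","oil_can","wrench"]: print(n,[(round(d["conf"],2),np.round(d["location"],1)) for d in place_of("scene",n)][:1])
print(pose()[2]["ft_force"],get_obs()["t"])
E
```

```text
[(0.72, array([440.2,  23.4,  90.2]))]
lid_grip [(0.98, array([442.7,  24.4,  89.5]))]
knee_grip [(0.8, array([497.2, 198.9,  65.3]))]
carton [(0.81, array([ 471.9, -364.3,    1.8]))]
oil_can [(0.76, array([689.3, 421. ,  -1.9]))]
wrench [(0.53, array([ 664.3, -340.9,    1.6]))]
[-0.30731876  0.47736497 -0.60713717] 24.25
```

View pics/d16.png

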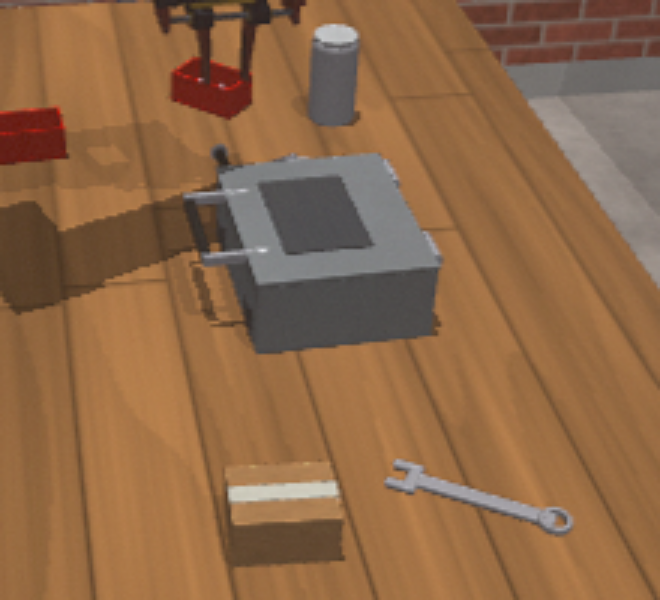

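View pics/s16.png

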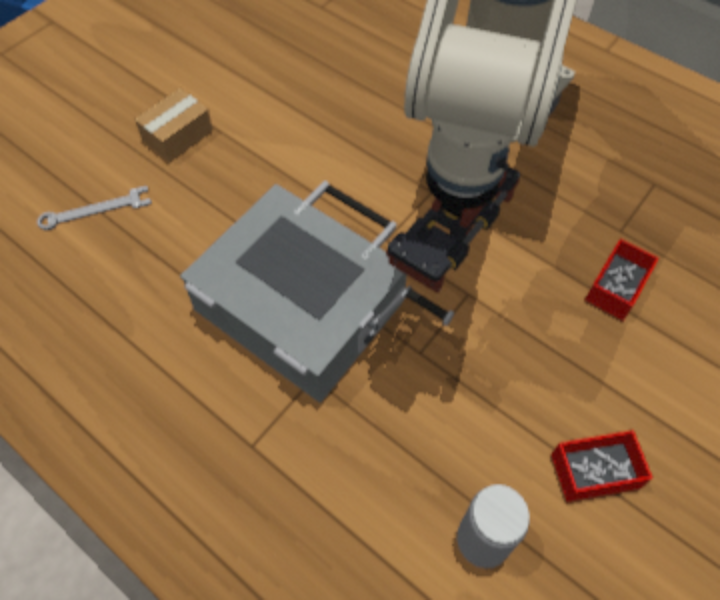

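Both views show the lid shut, with the bar back at its starting position, and the bystanders in place. The gripper is clear, so I'm handing in.

```bash
python3 -c "
from workcell import *
print(close_job())"
```

```text
the job is handed in; nothing more can be done
None
```

The job is done and handed in at about 24 s of the 72 s allowed; `close_job()` gives no verdict, so what follows rests on my own checks.

**What I did:**
- **Opening:** I raised the lid by its bar until the pull rose about 14 N, which meant the stay was taut. I then eased it back until it rested on the locked knee at about 1.40 rad, and let go.
- **Bin:** I set the blue bin upright on the chest floor, with the lid still standing on its stay.
- **Closing:** I pulled the knee pin through straight and led it slowly round to shut, keeping hold of it the whole way.

**Last checks:**
- **Lid:** It looks flush in both views, and the bar reads about 90 mm high against about 89 mm at the start, which is within the error.
- **Pin:** It reads at its starting place, the load on it had fallen to about 1 N before I let go, and the gripper is clear.
- **Bystanders:** The carton, oil can and wrench read within about 5 mm of where they started, which is measurement noise.
- **Bin:** I last saw it while the lid was closing, upright near chest (−0.03, 0). I could not check it again once the lid was shut.

**Disagreements:** The wrist camera put the knee pin about 4 mm further back than the scene camera. I aimed between the two and the grasp held.

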